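# Tip the tall laser-cut box over and push it up to the gluing fence

## Robot

A 6-joint arm with a two-finger parallel gripper is mounted at the origin on the work surface. World frame = base frame: x ahead of the robot, y to its left, z up, the work surface at z = 0. Lengths are in m, angles in degrees, forces in N, time in s.
With the tool pointing down it reaches from about 0.35 to 0.975 m from the base axis. Payload 7.1 kg.
Tool frame: the origin (TCP) lies midway between the tips of the shut fingers; the grasp point (between the pads) lies 19 mm behind it; z points along the fingers, y is the direction in which the jaws open and shut (so a half turn about z gives the same grasp; the last joint's range is limited). The gripper opens to 88 mm and grips with 3 to 60 N. Pads are 20 mm wide; open, the fingers measure 115 mm over their backs; the gripper's body (75 mm by 178 mm) begins 61 mm behind the grasp point.
Start: joints at [-75.115, 24.242, 93.386, -0, 62.372, -1.089], TCP at [0.172, -0.601, 0.223] pointing down, gripper open.
Joint ranges: [-172.04, 172.04], [-51.8, 120.97], [4.93, 147.93], [-75.15, 255.16], [6.16, 154.13], [-145.62, 145.62]. Speed limits (degrees/s): [136.94, 136.94, 172.46, 180, 180, 180].

## Interface

Orientations are given as a 3x3 rotation matrix whose columns are the frame's x, y, z axes.
In Python, from bench import r gives the robot as it stands.
- The arm moves only by the tool carry_out, never from a script. Its argument "targets" is a list of rows, each an object of numbers: "dx", "dy", "dz": the shift along the world's x, y, z in m; "spin": the turn about the world's z in degrees. A call has 1 to 8 rows; each row is the pose to reach, as a shift and turn from the pose commanded when the call began; what a row does not reach only later rows make up. A row lasts 1/8 s, in which the tool goes at most 62.5 mm and 10.7 degrees, less where a joint would pass 70% of its speed; a pose out of reach is approached as far as the arm can. A call with a gripper value outside its range is refused whole. "jaw" is the opening in per cent of the stroke, from 0 (shut) to 100 (fully open), set as the call begins (left out, the last holds). The fingers move at their own pace and stop on an object; "grip_force" is the grip in N (left out, the last holds). Time passes only in rows, so rows that repeat a pose let the fingers close. It gives the time, the measured TCP pose, the force and the opening at its end, in the units of the state.
- r.state(): the state, without advancing time (a new reading comes with each control period).
- r.snapshot(name): name is "scene" or "side" or "wrist"; returns (picture, depth): 400x640x3 uint8, red, green, blue; 400x640 float32, m along the optical axis (not along the pixel's ray), 0 where there is no reading.
- r.camera_params(name): a dict with "vertical_fov" (degrees; the focal length in pixels is half the picture's height over the tangent of half this angle, whatever the lens; pixels are square), "cx", "cy" (the principal point, pixels), "T" (4x4, takes a point from camera to world coordinates); the wrist camera has in their place "mount" (4x4, takes a point from camera to tool coordinates, whose origin is the TCP and whose axes are the flange's). Camera axes: x right, y down, z forward; pixel columns grow to the right and rows downward; lengths in m; the calibration is good to about 2 mm. A picture is of the moment at which its call begins: read the wrist's pose just before it. camera_params takes no time and is no camera call.
- r.sign_off(): hands the job in, once; it reports no verdict.
The state is a dict: "t": time; "q": joint angles; "joint_velocities": joint speeds; "tau": joint torques, N m; "position": TCP position; "orientation": TCP orientation; "force": force on the tool from outside, world axes, zero at the start; "ft_torque": the same for the moment, N m; "gripper_width": finger opening in m.
Only numpy, scipy, OpenCV 4.12 (cv2) and the standard library are available. Lean on these libraries where they do the work, as an engineer would, in place of code of your own. Each camera call takes 0.05 s, during which the arm holds its last target. There are 200 camera calls.

## Task

Push the tall white box over so that it lies flat on its side with the end that was its top towards the aluminium fence bar. Then push it along the bench until that end sits flush against the side of the bar, its whole width bearing on the bar, and leave it there. Only push it, never pick it up, and leave the small box, the glue gun and the cup of glue sticks where they are.

Things in the scene. Friction and masses are not known exactly. Their poses are not given: they have to be found in the camera images.
- tall_box: loose tall box of white board with burnt finger joints, closed all round, 66 x 66 x 150 mm, 0.09 to 0.18 kg, standing near the middle; origin: centre of the end it stands on at the start; z axis along its length to the end that is on top at the start; x, y square to its side faces. Pushed near its top square to a side it tips over the opposite bottom edge and falls by itself past 0.42 rad
- box_top (a point): centre of the tall box's top end face (a dark round port 28 mm wide is there), 150 mm from its origin along its z axis
- box_centre (a point): middle of the tall box, 75 mm from its origin along its z axis: 75 mm above the bench when it stands, 33 mm when it lies
- fence: gluing fence: square aluminium bar 360 mm long (its x axis), 40 mm wide (y) and 40 mm high, fixed to the bench left or right of the tall box, a bolt head 18 mm across and 6 mm high near each end on top; origin: centre of its underside, so its long upright sides lie 20 mm off along plus and minus y. Use the side nearer the tall box; a box driven onto it askew can wedge
- small_box: bystander: loose white finger-jointed cube of 60 mm, on the side of the tall box away from the fence; origin at the centre of its underside
- glue_gun: bystander: loose dark grey glue gun with orange nozzle and trigger, lying on its side beyond the tall box, about 210 mm long, 125 mm across and 40 mm high; origin on the bench under its barrel, near mid-length; x axis towards the nozzle, grip towards minus y
- stick_cup: bystander: loose grey cup 72 mm wide and 85 mm high holding white glue sticks that reach 120 mm; origin at the centre of its underside

How it is judged (in metres and radians):
On the way, in this order (a step that is already met when the one before it is completed fails the run):
1. the tall box lies on its side, pointing at the fence (angle between tall_box's own z axis and vertical between 1.52 and 1.62 rad and height (world z) of box_centre below 0.037 m and angle between the z axis of tall_box and the y axis of fence, either way round below 0.7 rad), for 0.2 s.
2. the end that was its top is flush against the fence (angle between tall_box's own z axis and vertical between 1.52 and 1.62 rad and height (world z) of box_centre below 0.037 m and y of box_top in the frame of fence between -0.0245 and 0.0245 m and x of box_top in the frame of fence between -0.148 and 0.148 m and angle between the z axis of tall_box and the y axis of fence, either way round below 0.06 rad), for 0.2 s.
At the end, for the whole second after the job is handed in: The tall box lies flat and at rest, square to the fence within 0.06 rad, the centre of its former top end within 4.5 mm of the fence side and within 148 mm of the bar's middle along the bar; small box, glue gun and cup within 15 mm of where they were (all of step 2 and linear speed of tall_box below 0.01 m/s and angular speed of tall_box below 0.05 rad/s and distance of each of small_box, glue_gun, stick_cup from where it was at the start of the episode below 0.015 m); the robot touches nothing.
It fails at once if the tall box is lifted off the bench (height (world z) of box_centre above 0.093 m or (angle between tall_box's own z axis and vertical between 1.42 and 1.72 rad and height (world z) of box_centre above 0.06 m)).
It fails at once if a bystander (small box, glue gun, cup) is pushed more than 15 mm or tipped (distance of any of small_box, glue_gun, stick_cup from where it was at the start of the episode above 0.015 m or angle between any of small_box, glue_gun, stick_cup's own z axis and vertical above 0.2 rad).
It also fails if it takes over 72 s, if anything falls off the work surface, if the arm or the gripper's body presses on something with over 40 N, if the wrist force passes 120 N, or if a joint passes its speed limit or range.

## Working session

There is one attempt and no reset: what is moved stays moved. The work goes in short steps, Python scripts to look and compute and a tool call to move; the robot and the scene stay as the last step left them, time stands still between calls to the robot, and variables do not carry over. Pictures are saved under pics/ and viewed, about 8 in all and at most 12, crops included, and the job is handed in when it is done.

Besides the shell and the picture viewer there is one more tool, called after "Request:" as name([rows], argument=value, ...), one row to a line, values as JSON. carry_out: Moves the arm, as the interface text tells. Its arguments: {"type":"object","properties":{"targets":{"type":"array","items":{"type":"object","properties":{"dx":{"type":"number"},"dy":{"type":"number"},"dz":{"type":"number"},"spin":{"type":"number"}}}},"jaw":{"type":"number"},"grip_force":{"type":"number"}},"required":["targets"]}

```bash
mkdir -p pics; cat > h.py <<'E'
import numpy as np,cv2
from bench import r
def K(n,shape=(400,640)):
    p=r.camera_params(n); f=200/np.tan(np.radians(p["vertical_fov"]/2)); return p,f
def pts(n,depth,T=None):
    p,f=K(n); T=np.array(p["T"]) if T is None else T
    v,u=np.mgrid[0:400,0:640]
    P=np.stack([(u-p["cx"])/f*depth,(v-p["cy"])/f*depth,depth],-1)
    W=P@T[:3,:3].T+T[:3,3]; W[depth==0]=np.nan; return W
def save(name,im): cv2.imwrite(f"pics/{name}.png",cv2.cvtColor(im,cv2.COLOR_RGB2BGR))
E
python3 - <<'E'
from h import *
print(r.state())
for n in("scene","side"):
    im,d=r.snapshot(n); save(n+"0",im); np.savez(n+"0",im=im,d=d); print(n,r.camera_params(n))
a=cv2.imread("pics/scene0.png")
E
```

```text
{'t': 0.0, 'q': array([-7.51160211e+01,  2.42847111e+01,  9.34331289e+01, -1.10093726e-03,
        6.23757549e+01, -1.08833215e+00]), 'joint_velocities': array([-0.00419621, -0.06648964,  0.15530141,  0.05342412, -0.0197158 ,
        0.08861401]), 'tau': array([ 2.08313868e-04, -5.44619071e+01, -2.73666215e+01,  6.42258511e-02,
        2.27525382e-02, -1.32144755e-04]), 'position': array([ 0.17185275, -0.60028993,  0.22188705]), 'orientation': array([[ 9.61392336e-01,  2.75181005e-01, -4.36048142e-04],
       [ 2.75181350e-01, -9.61391047e-01,  1.57435636e-03],
       [ 1.40201857e-05, -1.63356646e-03, -9.99998666e-01]]), 'force': array([ 0.06515959,  0.7409439 , -0.37233437]), 'ft_torque': array([-0.03132934, -0.03579696,  0.03548433]), 'gripper_width': 0.08780931549028907}
scene {'vertical_fov': 46.060363820198525, 'cx': 323.98402664074735, 'cy': 191.03087936222826, 'T': array([[ 0.81355969,  0.3158539 , -0.48821814,  1.23559066],
       [ 0.58120405, -0.4676351 ,  0.66597242, -0.84091401],
       [-0.01795796, -0.82556267, -0.56402463,  0.82321775],
       [ 0.        ,  0.        ,  0.        ,  1.        ]])}
side {'vertical_fov': 45.673686353289796, 'cx': 319.2406017157713, 'cy': 196.8249324747233, 'T': array([[-0.96463958, -0.16473937,  0.20574599,  0.39988192],
       [-0.26354117,  0.6148911 , -0.74327316,  0.81356176],
       [-0.00406503, -0.77121325, -0.6365639 ,  0.82113596],
       [ 0.        ,  0.        ,  0.        ,  1.        ]])}
```

View pics/scene0.png

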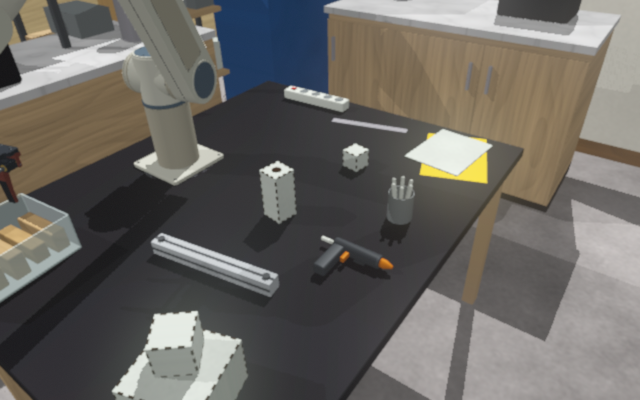

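View pics/side0.png

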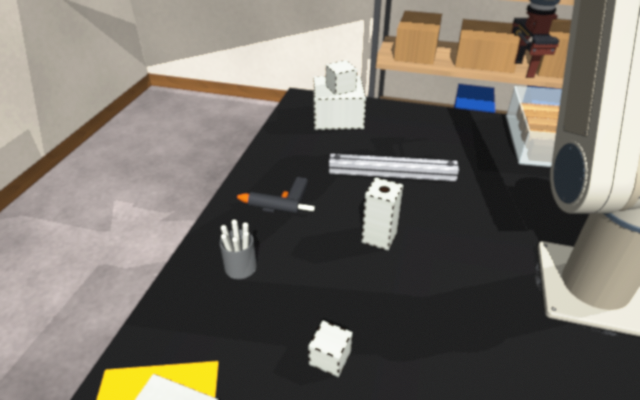

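The scene view shows the tall box at about (278,192) with its port at (276,170), the fence from (155,243) to (275,285), the small cube at (355,157), the cup at (400,205) and the gun at (350,255). The side view agrees: box (382,215), fence (330–458,167).

```bash
python3 - <<'E'
from h import *
def rect(W,m,lab):
    P=W[m]; P=P[~np.isnan(P).any(1)]
    if len(P)<5: print(lab,len(P));return
    c,s,a=cv2.minAreaRect(P[:,:2].astype(np.float32)*1000); print(lab,len(P),np.round(c),np.round(s),round(a,1),"z",np.round(np.percentile(P[:,2],[5,50,95]),3), "mean",P[:,:2].mean(0).round(3))
for n,rois in(("scene",dict(tall=(255,155,300,228),fence=(145,228,285,300),small=(338,140,374,175),cup=(382,172,418,228),gun=(308,230,398,280))),
              ("side",dict(tall=(358,174,408,252),fence=(322,148,466,184),small=(303,318,358,378),cup=(215,215,262,282),gun=(230,172,320,216)))):
    z=np.load(n+"0.npz"); W=pts(n,z["d"])
    for k,(a,b,c,d) in rois.items():
        roi=np.zeros((400,640),bool); roi[b:d,a:c]=1
        Z=W[...,2]
        rect(W,roi&(Z>.012),n+" "+k)
        if k=="tall": rect(W,roi&(Z>.144)&(Z<.156),"  top")
        if k=="fence": rect(W,roi&(Z>.036)&(Z<.042),"  top")
        if k=="small": rect(W,roi&(Z>.055)&(Z<.066),"  top")
E
```

```text
scene tall 1639 [483. -36.] [71. 74.] 81.0 z [0.021 0.099 0.149] mean [ 0.495 -0.049]
  top 354 [482. -36.] [69. 72.] 80.5 z [0.145 0.148 0.15 ] mean [ 0.485 -0.038]
scene fence 2489 [ 493. -308.] [363.  44.] 9.3 z [0.016 0.037 0.041] mean [ 0.51  -0.312]
  top 1463 [ 494. -308.] [362.  44.] 9.4 z [0.036 0.038 0.041] mean [ 0.506 -0.307]
scene small 466 [516. 316.] [69. 70.] 82.3 z [0.016 0.047 0.06 ] mean [0.525 0.304]
  top 179 [519. 315.] [66. 64.] 80.3 z [0.056 0.058 0.061] mean [0.52  0.313]
scene cup 931 [775. 144.] [73. 75.] 75.4 z [0.019 0.068 0.115] mean [0.781 0.131]
scene gun 1293 [ 767. -119.] [208. 120.] 2.3 z [0.016 0.03  0.037] mean [ 0.761 -0.102]
side tall 2068 [ 463. -144.] [298.  67.] 80.2 z [0.022 0.11  0.152] mean [ 0.48  -0.015]
  top 619 [482. -34.] [71. 67.] 80.8 z [0.147 0.151 0.153] mean [ 0.481 -0.031]
side fence 2148 [ 471. -195.] [360. 275.] 10.3 z [0.015 0.039 0.048] mean [ 0.488 -0.286]
  top 901 [ 492. -306.] [360.  50.] 8.7 z [0.037 0.04  0.042] mean [ 0.488 -0.304]
side small 1518 [517. 317.] [64. 61.] 79.6 z [0.018 0.059 0.062] mean [0.515 0.326]
  top 989 [517. 317.] [63. 61.] 80.5 z [0.058 0.06  0.063] mean [0.517 0.319]
side cup 1453 [773. 148.] [71. 72.] 77.4 z [0.021 0.072 0.118] mean [0.768 0.157]
side gun 1155 [770. -85.] [191. 129.] 26.1 z [0.016 0.032 0.039] mean [ 0.752 -0.081]
```

Request:
carry_out([
  {"dx": 0.01, "dy": 0.02, "dz": 0.03, "spin": 4},
  {"dx": 0.03, "dy": 0.06, "dz": 0.04, "spin": 10},
  {"dx": 0.055, "dy": 0.11, "dz": 0.04, "spin": 18},
  {"dx": 0.08, "dy": 0.16, "dz": 0.04, "spin": 26},
  {"dx": 0.105, "dy": 0.21, "dz": 0.04, "spin": 34},
  {"dx": 0.13, "dy": 0.26, "dz": 0.04, "spin": 42},
  {"dx": 0.155, "dy": 0.31, "dz": 0.04, "spin": 50},
  {"dx": 0.18, "dy": 0.36, "dz": 0.04, "spin": 58},
], jaw=34)

```text
t: 1.1
position: [0.3524, -0.2391, 0.2626]
orientation: [[0.272, 0.962, 0.0], [0.962, -0.272, 0.0], [0.0, 0.0, -1.0]]
force: [0.7, 0.2, -0.3]
gripper_width: 0.0299
```

Request:
carry_out([
  {"dx": 0.025, "dy": 0.05, "spin": 3},
  {"dx": 0.05, "dy": 0.1, "spin": 6},
  {"dx": 0.075, "dy": 0.15, "spin": 6.7},
  {"dx": 0.1, "dy": 0.2, "spin": 6.7},
  {"dx": 0.12, "dy": 0.24, "spin": 6.7},
  {"dx": 0.143, "dy": 0.286, "spin": 6.7},
  {"dx": 0.143, "dy": 0.286, "spin": 6.7},
  {"dx": 0.143, "dy": 0.286, "spin": 6.7},
])

```text
invalid input at $.targets[0]: expected keys dx, dy, dz, spin
```

Request:
carry_out([
  {"dx": 0.025, "dy": 0.05, "dz": 0, "spin": 3},
  {"dx": 0.05, "dy": 0.1, "dz": 0, "spin": 6},
  {"dx": 0.075, "dy": 0.15, "dz": 0, "spin": 6.5},
  {"dx": 0.1, "dy": 0.2, "dz": 0, "spin": 6.5},
  {"dx": 0.12, "dy": 0.24, "dz": 0, "spin": 6.5},
  {"dx": 0.143, "dy": 0.286, "dz": 0, "spin": 6.5},
  {"dx": 0.143, "dy": 0.286, "dz": -0.04, "spin": 6.5},
  {"dx": 0.143, "dy": 0.286, "dz": -0.08, "spin": 6.5},
])

```text
t: 2.1
position: [0.4953, 0.046, 0.1818]
orientation: [[0.164, 0.986, 0.001], [0.987, -0.164, 0.0], [0.0, 0.001, -1.0]]
force: [0.2, -1.0, 0.2]
gripper_width: 0.0295
```

```bash
python3 - <<'E'
from h import *
s=r.state(); print(s["t"],s["position"],s["orientation"].round(3))
im,d=r.snapshot("side"); save("side1",im)
W=pts("side",d); Z=W[...,2]
m=(Z>.145)&(Z<.155)&(abs(W[...,0]-.482)<.06)&(abs(W[...,1]+.036)<.05)
c,sz,a=cv2.minAreaRect(W[m][:,:2].astype(np.float32)*1000); print(c,sz,a)
E
```

```text
2.1 [0.49528997 0.0460291  0.18178666] [[ 0.164  0.986  0.001]
 [ 0.987 -0.164  0.   ]
 [ 0.     0.001 -1.   ]]
(481.8117370605469, -34.46775817871094) (71.7861557006836, 66.62670135498047) 81.61750030517578
```

View pics/side1.png

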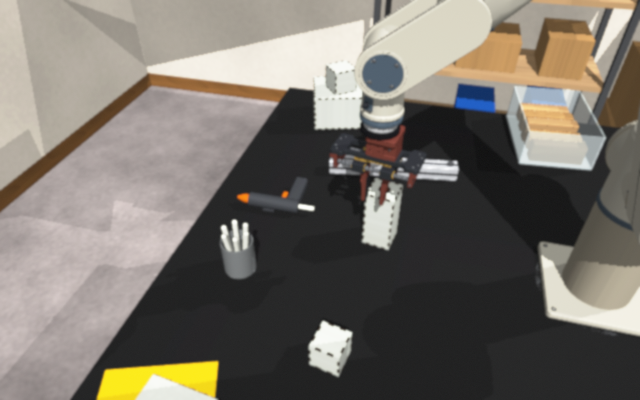

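Request:
carry_out([
  {"dx": 0, "dy": 0, "dz": -0.03, "spin": 0},
  {"dx": 0, "dy": 0, "dz": -0.052, "spin": 0},
  {"dx": -0.0025, "dy": -0.015, "dz": -0.052, "spin": 0},
  {"dx": -0.005, "dy": -0.03, "dz": -0.052, "spin": 0},
  {"dx": -0.006, "dy": -0.037, "dz": -0.052, "spin": 0},
  {"dx": -0.007, "dy": -0.043, "dz": -0.052, "spin": 0},
  {"dx": -0.008, "dy": -0.049, "dz": -0.052, "spin": 0},
  {"dx": -0.009, "dy": -0.055, "dz": -0.052, "spin": 0},
])

```text
t: 3.15
position: [0.4861, -0.0102, 0.1309]
orientation: [[0.165, 0.986, 0.0], [0.986, -0.165, -0.0], [0.0, 0.0, -1.0]]
force: [-0.2, 0.5, 0.5]
gripper_width: 0.0303
```

Request:
carry_out([
  {"dx": -0.001, "dy": -0.007, "dz": 0, "spin": 0},
  {"dx": -0.002, "dy": -0.014, "dz": 0, "spin": 0},
  {"dx": -0.0034, "dy": -0.021, "dz": 0, "spin": 0},
  {"dx": -0.0046, "dy": -0.028, "dz": 0, "spin": 0},
  {"dx": -0.0057, "dy": -0.035, "dz": 0, "spin": 0},
  {"dx": -0.007, "dy": -0.042, "dz": 0, "spin": 0},
  {"dx": -0.008, "dy": -0.048, "dz": 0, "spin": 0},
  {"dx": -0.009, "dy": -0.054, "dz": 0, "spin": 0},
])

```text
t: 4.15
position: [0.4769, -0.0643, 0.1307]
orientation: [[0.166, 0.986, -0.0], [0.986, -0.166, 0.0], [0.0, -0.0, -1.0]]
force: [0.6, -0.2, -0.5]
gripper_width: 0.0296
```

Request:
carry_out([
  {"dx": 0, "dy": 0.0, "dz": 0, "spin": 0},
  {"dx": 0.005, "dy": 0.03, "dz": 0.03, "spin": 0},
  {"dx": 0.01, "dy": 0.08, "dz": 0.06, "spin": 0},
  {"dx": 0.015, "dy": 0.13, "dz": 0.09, "spin": 0},
  {"dx": 0.015, "dy": 0.15, "dz": 0.09, "spin": 0},
])

```text
t: 4.78
position: [0.4938, 0.0888, 0.2232]
orientation: [[0.163, 0.987, 0.005], [0.987, -0.163, 0.001], [0.002, 0.005, -1.0]]
force: [-0.8, -0.3, -0.3]
gripper_width: 0.0298
```

```bash
python3 - <<'E'
from h import *
im,d=r.snapshot("side"); save("side2",im)
im2,d2=r.snapshot("scene"); save("scene2",im2)
for n,dd in(("side",d),("scene",d2)):
    W=pts(n,dd); Z=W[...,2]
    m=(Z>.060)&(Z<.072)&(abs(W[...,0]-.46)<.12)&(W[...,1]<.03)&(W[...,1]>-.28)
    c,sz,a=cv2.minAreaRect(W[m][:,:2].astype(np.float32)*1000); print(n,m.sum(),c,sz,a)
E
```

```text
side 844 (462.95477294921875, -144.93338012695312) (156.60040283203125, 65.78129577636719) 80.36477661132812
scene 898 (465.6759338378906, -146.78089904785156) (155.0496063232422, 71.72410583496094) 80.69307708740234
```

View pics/side2.png

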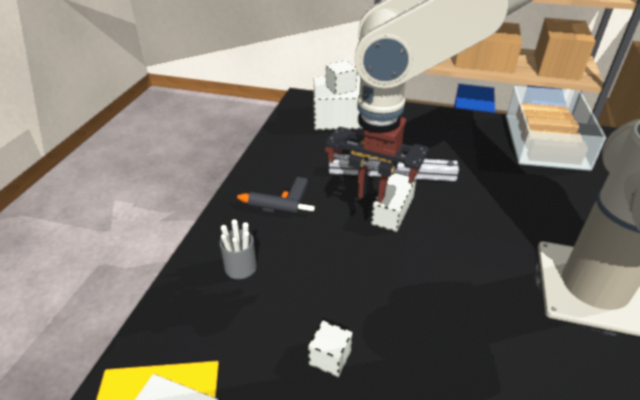

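Request:
carry_out([
  {"dx": 0.012, "dy": -0.045, "dz": 0, "spin": 0},
  {"dx": 0.024, "dy": -0.095, "dz": 0, "spin": 0},
  {"dx": 0.036, "dy": -0.14, "dz": 0, "spin": 0},
  {"dx": 0.048, "dy": -0.187, "dz": 0, "spin": 0},
  {"dx": 0.048, "dy": -0.187, "dz": -0.05, "spin": 0},
  {"dx": 0.048, "dy": -0.187, "dz": -0.1, "spin": 0},
  {"dx": 0.048, "dy": -0.187, "dz": -0.15, "spin": 0},
  {"dx": 0.048, "dy": -0.187, "dz": -0.193, "spin": 0},
], jaw=0)

```text
t: 5.88
position: [0.5387, -0.1017, 0.0254]
orientation: [[0.166, 0.986, -0.002], [0.986, -0.166, 0.0], [-0.0, -0.002, -1.0]]
force: [1.0, 0.4, -0.1]
gripper_width: 0.0004
```

Request:
carry_out([
  {"dx": -0.01, "dy": 0.0015, "dz": 0, "spin": 0},
  {"dx": -0.018, "dy": 0.003, "dz": 0, "spin": 0},
  {"dx": -0.024, "dy": 0.004, "dz": 0, "spin": 0},
  {"dx": -0.03, "dy": 0.005, "dz": 0, "spin": 0},
  {"dx": -0.036, "dy": 0.006, "dz": 0, "spin": 0},
  {"dx": -0.042, "dy": 0.007, "dz": 0, "spin": 0},
  {"dx": -0.047, "dy": 0.0075, "dz": 0, "spin": 0},
  {"dx": -0.047, "dy": 0.0075, "dz": 0, "spin": 0},
])

```text
t: 6.88
position: [0.4924, -0.0933, 0.0276]
orientation: [[0.165, 0.986, -0.001], [0.986, -0.165, 0.0], [-0.0, -0.001, -1.0]]
force: [1.3, 0.5, 1.5]
gripper_width: 0.0006
```

```bash
cat >> h.py <<'E'
def lying(tag):
    print(r.state()["t"],r.state()["position"].round(4))
    for n in("side","scene"):
        im,d=r.snapshot(n); save(n+tag,im)
        W=pts(n,d); Z=W[...,2]; hsv=cv2.cvtColor(im,cv2.COLOR_RGB2HSV)
        m=(Z>.060)&(Z<.072)&(abs(W[...,0]-.46)<.14)&(W[...,1]<.03)&(W[...,1]>-.30)
        m&=~((hsv[...,1]>90)&(hsv[...,2]>30))
        nn,l,st,_=cv2.connectedComponentsWithStats(m.astype(np.uint8),connectivity=8); k=1+st[1:,4].argmax(); m=l==k
        c,sz,a=cv2.minAreaRect(W[m][:,:2].astype(np.float32)*1000); print(n,m.sum(),np.round(c,1),np.round(sz,1),round(a,1))
E
python3 -c "
from h import *
lying('3')"
```

```text
6.875 [ 0.4924 -0.0933  0.0276]
side 395 [447.6 -97.8] [68.8 60.8] 0.7
scene 827 [ 452.8 -152.3] [147.2  86.6] 86.9
```

Request:
carry_out([
  {"dx": 0.03, "dy": -0.004, "dz": 0, "spin": 0},
  {"dx": 0.03, "dy": -0.004, "dz": 0.05, "spin": 3},
  {"dx": 0.03, "dy": 0.01, "dz": 0.1, "spin": 8},
  {"dx": 0.02, "dy": 0.06, "dz": 0.14, "spin": 13},
  {"dx": 0, "dy": 0.12, "dz": 0.14, "spin": 18.7},
  {"dx": -0.02, "dy": 0.18, "dz": 0.14, "spin": 18.7},
  {"dx": -0.02, "dy": 0.2, "dz": 0.14, "spin": 18.7},
  {"dx": -0.02, "dy": 0.2, "dz": 0.14, "spin": 18.7},
], jaw=34)

```text
t: 7.98
position: [0.4719, 0.1078, 0.1672]
orientation: [[-0.162, 0.987, -0.002], [0.987, 0.162, -0.0], [-0.0, -0.002, -1.0]]
force: [-0.3, -0.9, -0.2]
gripper_width: 0.03
```

```bash
python3 -c "
from h import *
lying('4')
im=cv2.imread('pics/side4.png');cv2.imwrite('pics/c4.png',np.vstack([im,cv2.imread('pics/scene4.png')])[:, 100:500][100:750])"
```

```text
7.975 [0.4719 0.1078 0.1672]
side 153 [433.  -90.4] [39.8 39.5] 0.6
scene 880 [ 448.7 -148.8] [ 71.6 154.9] 0.3
```

View pics/side4.png

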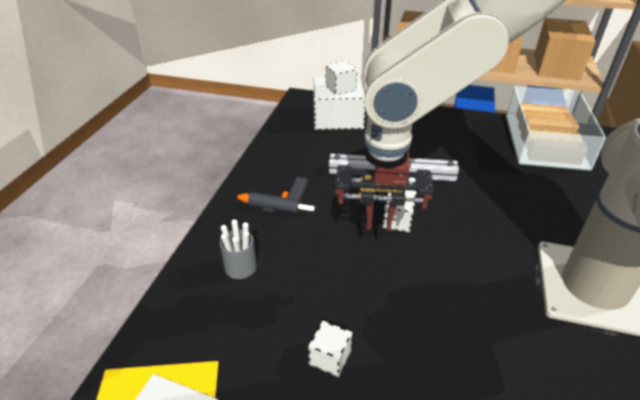

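Request:
carry_out([
  {"dx": -0.019, "dy": -0.05, "dz": 0, "spin": 0},
  {"dx": -0.038, "dy": -0.1, "dz": -0.02, "spin": 0},
  {"dx": -0.038, "dy": -0.128, "dz": -0.06, "spin": 0},
  {"dx": -0.038, "dy": -0.128, "dz": -0.11, "spin": 0},
  {"dx": -0.038, "dy": -0.128, "dz": -0.139, "spin": 0},
  {"dx": -0.038, "dy": -0.128, "dz": -0.139, "spin": 0},
  {"dx": -0.0356, "dy": -0.143, "dz": -0.139, "spin": 0},
  {"dx": -0.0333, "dy": -0.157, "dz": -0.139, "spin": 0},
])

```text
t: 9.07
position: [0.441, -0.0517, 0.0299]
orientation: [[-0.159, 0.987, 0.003], [0.987, 0.159, -0.0], [-0.001, 0.002, -1.0]]
force: [0.8, -0.0, 0.4]
gripper_width: 0.0299
```

Request:
carry_out([
  {"dx": 0.0016, "dy": -0.01, "dz": 0, "spin": 0},
  {"dx": 0.0028, "dy": -0.017, "dz": 0, "spin": 0},
  {"dx": 0.0039, "dy": -0.024, "dz": 0, "spin": 0},
  {"dx": 0.005, "dy": -0.031, "dz": 0, "spin": 0},
  {"dx": 0.006, "dy": -0.037, "dz": 0, "spin": 0},
  {"dx": 0.007, "dy": -0.043, "dz": 0, "spin": 0},
  {"dx": 0.008, "dy": -0.049, "dz": 0, "spin": 0},
  {"dx": 0.009, "dy": -0.055, "dz": 0, "spin": 0},
])

```text
t: 10.07
position: [0.4488, -0.1057, 0.0286]
orientation: [[-0.16, 0.987, -0.0], [0.987, 0.16, -0.0], [0.0, -0.0, -1.0]]
force: [0.6, 1.0, -0.2]
gripper_width: 0.0297
```

```bash
python3 -c "
from h import *
lying('5')"
```

```text
10.075 [ 0.4488 -0.1057  0.0286]
side 113 [ 447.9 -122.4] [29.  54.4] 4.5
scene 993 [ 462.7 -181.9] [ 71.9 177.2] 9.9
```

View pics/scene5.png

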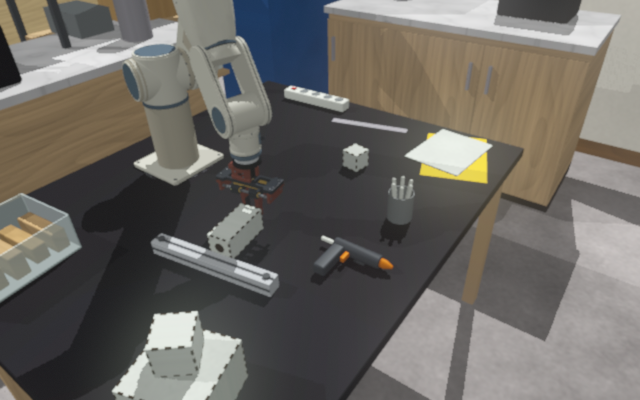

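The scene view shows the box lying at (237,230), square to the bar with a small gap, and the port end facing the bar. I'll advance and watch the force.

Request:
carry_out([
  {"dx": 0.0008, "dy": -0.005, "dz": 0, "spin": 0},
  {"dx": 0.0016, "dy": -0.01, "dz": 0, "spin": 0},
  {"dx": 0.0024, "dy": -0.015, "dz": 0, "spin": 0},
  {"dx": 0.0029, "dy": -0.018, "dz": 0, "spin": 0},
  {"dx": 0.0034, "dy": -0.021, "dz": 0, "spin": 0},
  {"dx": 0.0034, "dy": -0.021, "dz": 0, "spin": 0},
])

```text
t: 10.92
position: [0.4523, -0.1266, 0.0287]
orientation: [[-0.159, 0.987, 0.0], [0.987, 0.159, -0.0], [-0.0, 0.0, -1.0]]
force: [0.6, 0.3, 0.8]
gripper_width: 0.0301
```

Request:
carry_out([
  {"dx": 0.0002, "dy": -0.0015, "dz": 0, "spin": 0},
  {"dx": 0.0005, "dy": -0.003, "dz": 0, "spin": 0},
  {"dx": 0.0005, "dy": -0.003, "dz": 0, "spin": 0},
])

```text
t: 11.3
position: [0.4525, -0.129, 0.0287]
orientation: [[-0.159, 0.987, -0.0], [0.987, 0.159, 0.0], [0.0, -0.0, -1.0]]
force: [-0.4, 4.1, 1.9]
gripper_width: 0.0295
```

Request:
carry_out([
  {"dx": 0.0002, "dy": -0.001, "dz": 0, "spin": 0},
  {"dx": 0.0003, "dy": -0.002, "dz": 0, "spin": 0},
  {"dx": 0.0003, "dy": -0.002, "dz": 0, "spin": 0},
  {"dx": 0.0003, "dy": -0.002, "dz": 0, "spin": 0},
])

```text
t: 11.8
position: [0.4523, -0.1291, 0.0287]
orientation: [[-0.159, 0.987, -0.001], [0.987, 0.159, 0.003], [0.003, -0.001, -1.0]]
force: [1.6, 19.3, 5.9]
gripper_width: 0.0301
```

Firm contact: 19 N with no further motion. I'll back off straight and look.

Request:
carry_out([
  {"dx": -0.0005, "dy": 0.003, "dz": 0, "spin": 0},
  {"dx": -0.003, "dy": 0.02, "dz": 0, "spin": 0},
  {"dx": -0.008, "dy": 0.05, "dz": 0, "spin": 0},
  {"dx": -0.015, "dy": 0.09, "dz": 0.02, "spin": 0},
  {"dx": -0.02, "dy": 0.12, "dz": 0.07, "spin": 0},
  {"dx": -0.03, "dy": 0.15, "dz": 0.12, "spin": 0},
  {"dx": -0.05, "dy": 0.19, "dz": 0.17, "spin": 0},
  {"dx": -0.06, "dy": 0.22, "dz": 0.2, "spin": 0},
])

```text
t: 12.8
position: [0.392, 0.0901, 0.2305]
orientation: [[-0.159, 0.987, 0.002], [0.987, 0.159, 0.0], [-0.0, 0.002, -1.0]]
force: [0.0, -0.1, -0.4]
gripper_width: 0.03
```

```bash
python3 - <<'E'
from h import *
print(r.state()["position"],r.state()["force"])
for n in("scene","side"):
    im,d=r.snapshot(n); W=pts(n,d); Z=W[...,2]
    save(n+"6",im)
    near=(abs(W[...,0]-.47)<.25)&(W[...,1]>-.4)
    for lab,m in(("box",near&(Z>.058)&(Z<.074)&(W[...,1]<-.08)),("fence",near&(Z>.035)&(Z<.043)&(W[...,1]<-.25)&(W[...,0]>.3))):
        _,l,st,_=cv2.connectedComponentsWithStats(m.astype(np.uint8),connectivity=8); m=l==1+st[1:,4].argmax()
        c,s,a=cv2.minAreaRect(W[m][:,:2].astype(np.float32)*1000); print(n,lab,m.sum(),np.round(c,1),np.round(s,1),round(a,2))
    for lab,(x,y,z0,z1) in dict(small=(.517,.317,.02,.07),cup=(.775,.146,.02,.08),gun=(.767,-.11,.015,.05)).items():
        R=.15 if lab=="gun" else .06
        m=(np.hypot(W[...,0]-x,W[...,1]-y)<R)&(Z>z0)&(Z<z1); z=np.load(n+"0.npz"); W0=pts(n,z["d"]); m0=(np.hypot(W0[...,0]-x,W0[...,1]-y)<R)&(W0[...,2]>z0)&(W0[...,2]<z1)
        print("  ",lab,m.sum(),m0.sum(),(W[m].mean(0)-W0[m0].mean(0)).round(4))
im=cv2.imread("pics/scene6.png")[160:310,140:310]
cv2.imwrite("pics/crop6.png",cv2.resize(im,None,fx=4,fy=4,interpolation=cv2.INTER_CUBIC)[:600,:680])
E
```

```text
[0.39199867 0.09007894 0.23054316] [ 0.04382072 -0.11569928 -0.36617734]
scene box 1033 [ 469.6 -215.6] [ 71.1 154.9] 9.08
scene fence 1635 [ 491.6 -291.4] [362.3  75.3] 9.32
   small 416 410 [-0.0004  0.0001 -0.0005]
   cup 564 560 [-0.      0.0002  0.0001]
   gun 1249 1248 [-0.0002 -0.0001  0.    ]
side box 562 [ 462.1 -183.6] [64.5 95.6] 8.84
side fence 443 [ 592.5 -288.3] [155.3  47.4] 7.75
   small 1416 1419 [-0.0001  0.     -0.    ]
   cup 803 815 [-0.      0.0001 -0.0001]
   gun 1121 1125 [ 0.0001  0.0001 -0.    ]
```

View pics/crop6.png

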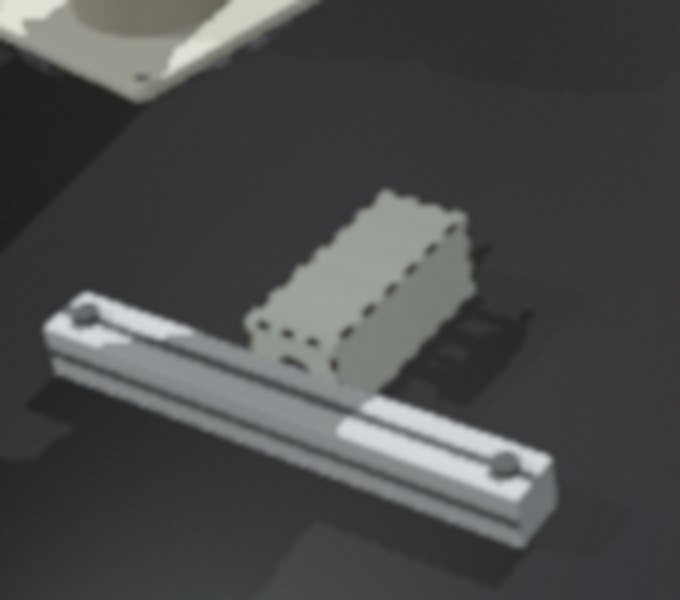

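The crop shows the box end meeting the bar edge from (255,345) to (360,400), with no gap visible. I get the end at u = -0.363, and the bar side is also at -0.363. The angle between box and bar is about 0.3°.

```bash
python3 -c "
from bench import r
print(r.sign_off())"
```

```text
the job is handed in; nothing more can be done
None
```

The tall box now lies flat, with its former top end flush against the near side of the fence bar. I handed the job in at about 13 s of the 72 s allowed; the sign-off gives no verdict.

- **What I did:** I tipped the box towards the fence with two spread fingers near its top. A push on its side near the rear turned it about 9 to 10° of the roughly 18° needed. I then pushed on the rear end with the fingers lined up with the fence; that squared the box and drove it onto the bar. I stopped at about 19 N with no further movement and backed straight off.
- **Box against the bar:** in the last scene picture the box is within about 0.3° of square to the bar. Its end is within about 1–2 mm of the bar side, close to the bar's middle, with no gap visible.
- **Bystanders:** the small box, glue gun and cup show less than 1 mm of movement.
- **Robot:** it is clear of everything, with a force reading near zero.
- **Check that disagreed:** in the last side picture the arm partly hid the box and fence. Its centres and sizes were no use, and its fence angle came out at 7.75° against 9.3° from the scene view. Its box angle (8.8°) agreed with the scene view (9.1°), so I relied on the scene view and the contact force.

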